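# Lock the jig's pivot pin with the R-clip

## Robot

A 7-joint arm with a two-finger parallel gripper is mounted at the origin on the work surface; the furniture and walls round the work are solid. World frame = base frame: x ahead of the robot, y to its left, z up, the work surface at z = 0. Lengths are in m, angles in rad, forces in N, time in s.
With the tool pointing down it reaches from about 0.425 to 0.925 m from the base axis. Payload 6.8 kg.
Tool frame: the origin (TCP) lies on the front face of the gripper's body, between the roots of the fingers; the fingertips stand 73 mm ahead of it and the grasp point (between the pads) lies 54 mm ahead of it; z points along the fingers, y is the direction in which the jaws open and shut (so a half turn about z gives the same grasp; the last joint's range is limited). The gripper opens to 85 mm and grips with 20 to 120 N. Pads are 22 mm wide; open, the fingers measure 114 mm over their backs; the gripper's body (76 mm by 85 mm) begins 54 mm behind the grasp point. The pads swing forward as they close: fully open they stand 13 mm farther back than shut.
Start: joints at [-1.379, 0.477, 0.022, 1.555, -0.011, 1.109, -0.083], TCP at [0.199, 0.645, 0.304] pointing down, gripper open.
Joint ranges: [-2.96, 2.96], [-0.34, 2.1], [-1.41, 1.46], [0.24, 2.44], [-1.37, 4.51], [0.17, 1.92], [-2.96, 2.96]. Speed limits (rad/s): [2.39, 2.39, 3.14, 3.14, 3.14, 3.14, 3.14].

## Interface

Orientations are given as a rotation vector (axis times angle).
In Python, from bench import * gives the robot as it stands.
- The arm moves only by the tool jog_arm, never from a script. Its argument "plan" is a list of rows, each a list of 2 entries, a list of its own where there are three numbers: the shift along the world's x, y, z in cm, then the turn about the world's z in rad. In form: [[[tx, ty, tz], twist], ...]. A call has 1 to 12 rows; each row shifts and turns the commanded pose from where the row before left it; what a row does not reach is not made up. A row lasts 1/10 s, in which the tool goes at most 50 mm and 8.59 degrees, less where a joint would pass 70% of its speed; a pose out of reach is approached as far as the arm can. A call is refused whole if a number of a shift passes 5 or a number of a turn 0.15, either way. A call with a gripper value outside its range is refused whole. "hand" is the finger opening in cm, from 0 to 8.54, set as the call begins (left out, the last holds). The fingers move at their own pace and stop on an object; "grip_force" is the grip in N (left out, the last holds). Time passes only in rows, so rows that do not move let the fingers close. It gives the time, the measured TCP pose, the force and the opening at its end, in the units of the state.
- get_obs(): the state, without advancing time (a new reading comes with each control period).
- grab_frame(name): name is "side" or "top"; returns the picture (400x640x3 uint8, red, green, blue); there is no depth.
- get_calibration(name): a dict with "intrinsics" (3x3 intrinsics, pixels), "xyz" and "orientation" of the camera in the world. Camera axes: x right, y down, z forward; pixel columns grow to the right and rows downward; lengths in m; the calibration is good to about 2 mm. A picture is of the moment at which its call begins. get_calibration takes no time and is no camera call.
- hand_in(): hands the job in, once; it reports no verdict.
The state is a dict: "clock": time; "joints": joint angles; "qvel": joint speeds; "tau": joint torques, N m; "tcp_pos": TCP position; "orientation": TCP orientation; "contact_force": force on the tool from outside, world axes, zero at the start; "moment": the same for the moment, N m; "grip_width": finger opening in m.
Only numpy, scipy, OpenCV 4.12 (cv2) and the standard library are available. Lean on these libraries where they do the work, as an engineer would, in place of code of your own. Each camera call takes 0.05 s, during which the arm holds its last target. There are 200 camera calls.

## Task

Draw the big R-clip out of its wooden rack by its legs, lay it flat on the bench and let go; then take it by its red loop and push its straight leg through the cross-hole of the jig's upright pivot pin, while the bent leg rides over the side of the pin, until the clip has snapped fully home. Leave the clip in place and do not disturb the roll of tape or the yellow screwdriver.

Things in the scene. Friction and masses are not known exactly. Their poses are not given: they have to be found in the camera images.
- clip_bend (a point): R-clip, loose, 0.1 kg (balance near the loop), of 8 mm steel wire, 160 x 34 mm, flat (z up); works either way up. Point between its two legs, amid the bent leg's bulge, half-way up: straight leg's axis 10 mm to -y, bulge's axis 10 mm to +y, 28 mm over both (the place to pinch across y while it is in the rack). x: along the legs, away from the loop. On the bench the wire's axis is 5 mm up, in the rack 21 mm.
- clip_loop (a point): centre of the clip's red loop, 70 mm behind clip_bend (-x) and 2 mm to +y of it; same axes. Its two straight sides run along x from 18 mm behind this point to 20 mm ahead, 34 mm wide over the outside (y); sleeve 10 mm thick; the round end reaches 36 mm behind this point.
- clip_seat (a point): point on the straight leg's axis, 10 mm to -y of clip_bend, 70 mm ahead and 12 mm to -y of clip_loop; same axes. The leg's tip is 54 mm further on. When the clip is home this point is in the middle of the pin.
- clip_leg (a joint): spread of the clip's bent leg, rad: 0 at rest and when home; sprung, gives outward only (pinching does not fold it), pivots where it leaves the loop. Its flared tip ends 40 mm ahead of clip_seat; its throat, 17 mm ahead of clip_seat, spreads about 0.12 as it rides over the pin, which takes 5 to 10 N along the leg, then snaps in.
- jig_hole (a point): middle of the cross-hole in the jig's upright steel pin, 46 mm above the bench. x: the hole's axis; push the clip in along +x, from the rack's side; z up. Pin 30 mm across, its top 26 mm above this point; hole 11 mm high and wide, mouths flared. The washer under it is 56 mm across, its top 6 mm below this point.
- rack: wooden rack screwed to the bench, 41 mm high, 64 mm wide. Its slot (44 mm wide, 15 mm high, floor 16 mm up) opens along +x; the loop lies in it under the roof, the legs stick out. Origin at the bench in mid-slot, 2 mm before the roof's front; roof reaches 72 mm to -x, floor 22 mm to +x. Draw the clip 65+ mm along +x before lifting. The bench round x 0.44, y 0.01 is free.
- tape: bystander: roll of masking tape lying flat, 103 mm across, 26 mm high; origin at the centre of its underside
- driver: bystander: screwdriver with a yellow handle, 161 mm long, lying; origin under its centre
- jig: the jig, screwed to the bench: base board 100 x 100 x 16 mm with a wooden swing arm on it, 46 mm wide, top 35 mm above the bench, reaching 105 mm from the pin along +y. Origin at the bench under the pin; axes as jig_hole.

How it is judged:
By the outcome, as a careful person would: the job done as asked, in the order asked, and still so for the second after the job is handed in, with the robot touching nothing.
It also fails if it takes over 58 s, if anything falls off the work surface, if the arm or the gripper's body presses on something with over 40 N, if the wrist force passes 120 N, or if a joint passes its speed limit or range.

## Working session

There is one attempt and no reset: what is moved stays moved. The work goes in short steps, Python scripts to look and compute and a tool call to move; the robot and the scene stay as the last step left them, time stands still between calls to the robot, and variables do not carry over. Pictures are saved under pics/ and viewed, about 8 in all and at most 12, crops included, and the job is handed in when it is done.

Besides the shell and the picture viewer there is one more tool, called after "Request:" as name(argument=value, ...) on one line, values as JSON. jog_arm: Moves the arm, as the interface text tells. Its arguments: {"type":"object","properties":{"plan":{"type":"array","items":{"type":"array"}},"hand":{"type":"number"},"grip_force":{"type":"number"}},"required":["plan"]}

```bash
mkdir -p pics; cat > h.py <<'E'
from bench import *
import numpy as np, cv2
from scipy.spatial.transform import Rotation as R
def cal(n):
    c=get_calibration(n);K=np.array(c["intrinsics"]);o=np.array(c["orientation"],float)
    M=R.from_rotvec(o).as_matrix() if o.size==3 else o.reshape(3,3)
    return K,M,np.array(c["xyz"])
def ray(n,uv):
    K,M,t=cal(n);d=M@np.linalg.inv(K)@np.array([uv[0],uv[1],1.]);return t,d/np.linalg.norm(d)
def plane(n,uv,z):
    t,d=ray(n,uv);return t+d*(z-t[2])/d[2]
def proj(n,p):
    K,M,t=cal(n);q=K@(M.T@(np.array(p)-t));return q[:2]/q[2]
def tri(a,ua,b,ub):
    p,d=ray(a,ua);q,e=ray(b,ub);s=np.linalg.lstsq(np.c_[d,-e],q-p,rcond=None)[0]
    x,y=p+d*s[0],q+e*s[1];return (x+y)/2,np.linalg.norm(x-y)
def shot(n,f,box=None,k=1):
    im=np.array(grab_frame(n))[:,:,::-1].copy();cv2.imwrite(f"pics/{f}_raw.png",im)
    if box: x0,y0,x1,y1=box;im=cv2.resize(im[y0:y1,x0:x1],None,fx=k,fy=k,interpolation=cv2.INTER_CUBIC)
    cv2.imwrite(f"pics/{f}.png",im);return im
E
python3 - <<'E'
from h import *
a=shot("top","t0");b=shot("side","s0")
cv2.imwrite("pics/both0.png",cv2.resize(np.vstack([a,b]),(480,600)) if 0 else np.vstack([a,b])[:, :])
o=get_obs();print({k:np.round(v,3) for k,v in o.items()})
for n in("top","side"):
    print(n,get_calibration(n))
E
```

```text
{'clock': np.float64(0.1), 'joints': array([-1.379,  0.478,  0.022,  1.556, -0.012,  1.109, -0.083]), 'qvel': array([ 0.   , -0.001,  0.001, -0.003,  0.001, -0.002, -0.001]), 'tau': array([ 4.0000e-03, -5.9776e+01,  1.6130e+00, -2.8195e+01,  1.3000e-02,
        5.0000e-03, -0.0000e+00]), 'tcp_pos': array([0.199, 0.645, 0.303]), 'orientation': array([-4.690e-01, -3.106e+00,  3.000e-03]), 'contact_force': array([-0.131, -0.657,  0.039]), 'moment': array([-0.005,  0.047, -0.042]), 'grip_width': np.float64(0.086)}
top {'intrinsics': array([[408.37716332,   0.        , 321.55229735],
       [  0.        , 408.37716332, 200.07436153],
       [  0.        ,   0.        ,   1.        ]]), 'xyz': array([ 0.33028369, -0.04520827,  0.90046193]), 'orientation': array([-1.91342266,  2.30765058, -0.23528782])}
side {'intrinsics': array([[439.94588941,   0.        , 317.06314955],
       [  0.        , 439.94588941, 204.54719932],
       [  0.        ,   0.        ,   1.        ]]), 'xyz': array([0.87640107, 0.52199662, 0.73893966]), 'orientation': array([-0.77407975, -2.63307171,  1.07867461])}
```

View pics/t0.png

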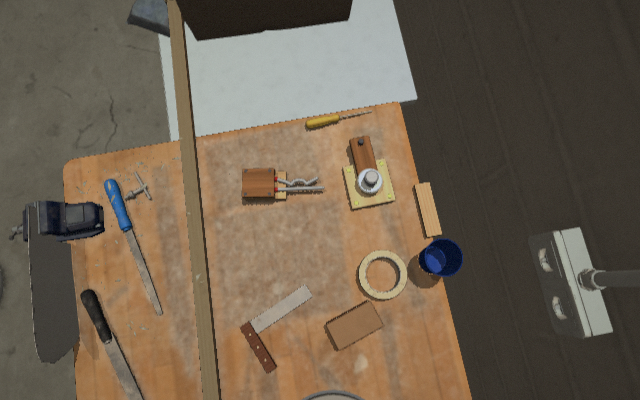

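View pics/s0.png

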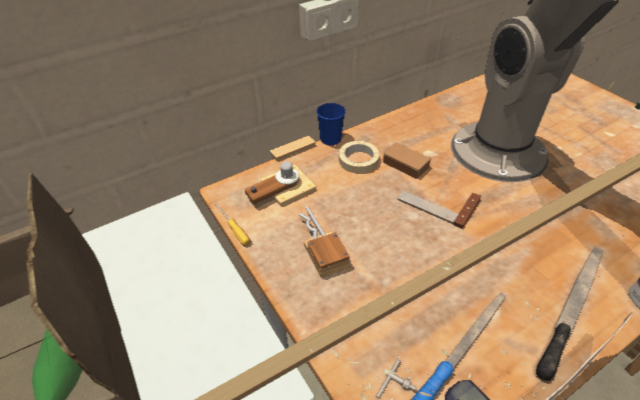

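The top view has the rack at (258,184), clip legs reaching to (323,188), the pin at (370,178), the tape at (382,275) and the driver at (335,120). The side view agrees. Next I'll zoom in on the details.

```bash
python3 - <<'E'
from h import *
a=cv2.imread("pics/t0_raw.png") ;b=cv2.imread("pics/s0_raw.png")
A=cv2.resize(a[130:215,230:410],(792,374),interpolation=cv2.INTER_CUBIC) # 4.4x
cv2.imwrite("pics/c0.png",A)
B=cv2.resize(b[145:285,235:365],(780*130//140*1,780) if 0 else (557,600),interpolation=cv2.INTER_CUBIC) #4.286
cv2.imwrite("pics/c1.png",B)
for n,uv,z in [("top",(258,184),.041),("top",(323,188),.021),("top",(370,178),.072),("top",(382,275),.026),("top",(335,120),.02)]:
    print(uv,plane(n,uv,z).round(3))
K,M,t=cal("top");print(M.round(3))
E
```

```text
(258, 184) [0.568 0.054 0.041]
(323, 188) [ 0.538 -0.084  0.021]
(370, 178) [ 0.529 -0.183  0.072]
(382, 275) [ 0.329 -0.171  0.026]
(335, 120) [ 0.691 -0.141  0.02 ]
[[-0.185 -0.962  0.202]
 [-0.983  0.182 -0.034]
 [-0.004 -0.205 -0.979]]
```

View pics/c0.png

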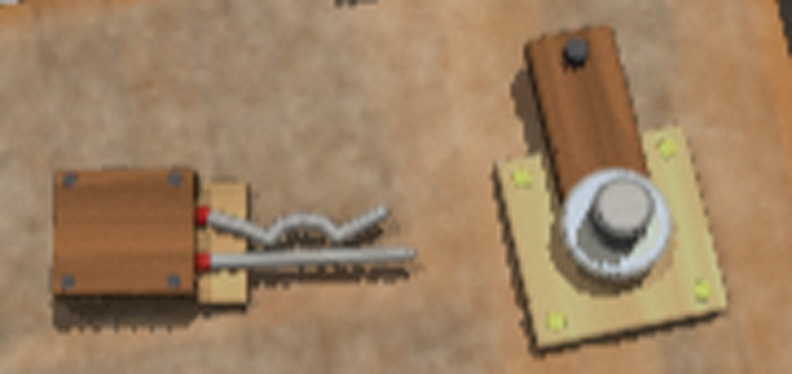

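View pics/c1.png

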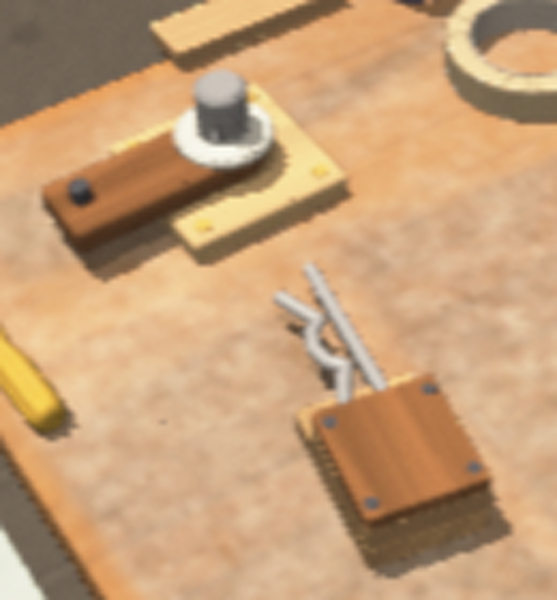

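The top crop shows the straight leg from (205,262) to (412,254), with the tip at about raw (323.6,187.7), and the bent leg's bulge at crop (300,221). The pin top is at (623,210) and the washer at (617,225). The board corners are (497,165), (680,125), (725,308) and (540,352). The side crop confirms it: pin top (222,85), tip (308,268). Next I'll refine these with masks.

```bash
cat > m.py <<'E'
from h import *
a=cv2.imread("pics/t0_raw.png");b=cv2.imread("pics/s0_raw.png")
def up(im,box,k=8): x0,y0,x1,y1=box;return cv2.resize(im[y0:y1,x0:x1],None,fx=k,fy=k,interpolation=cv2.INTER_CUBIC)
def tofull(p,box,k=8): return (np.asarray(p,float)+.5)/k-.5+np.array(box[:2])
def grey(im,box,lo=120,sat=45,k=8):
    u=up(im,box,k);h=cv2.cvtColor(u,cv2.COLOR_BGR2HSV);return ((h[...,1]<sat)&(h[...,2]>lo)).astype(np.uint8)
def ang(d): return np.degrees(np.arctan2(d[1],d[0]))
E
python3 - <<'E'
from m import *
box=(276,172,330,195)
m=grey(a,box,110,60);n,l,s,c=cv2.connectedComponentsWithStats(m)
for i in range(1,n):
    if s[i,4]>300:
        p=np.c_[np.where(l==i)[::-1]];f=tofull(p,box)
        vx,vy,x0,y0=cv2.fitLine(f.astype(np.float32),cv2.DIST_L2,0,.01,.01).ravel();t=(f-[x0,y0])@[vx,vy]
        e=[np.array([x0,y0])+q*np.array([vx,vy]) for q in (t.min(),t.max())];w=[plane("top",q,.021) for q in e]
        print("comp",s[i],np.round(e,1).tolist(),np.round(w,4).tolist(),ang((w[1]-w[0])[:2]),np.linalg.norm(w[1]-w[0]))
cv2.imwrite("pics/mask.png",m*255)
# board corners, rack corners
cr=lambda p:np.array(p)/4.4+[230-.4,130-.4]
C=[plane("top",cr(p),.016) for p in[(497,165),(680,125),(725,308),(540,352)]]
print("board",np.round(C,4).tolist(),"ctr",np.mean(C,0).round(4),[round(ang((C[(i+1)%4]-C[i])[:2]),1) for i in range(4)],[round(np.linalg.norm(C[(i+1)%4]-C[i]),3) for i in range(4)])
C=[plane("top",cr(p),.041) for p in[(53,171),(195,169),(197,293),(55,294)]]
print("rack",np.round(C,4).tolist(),[round(ang((C[(i+1)%4]-C[i])[:2]),1) for i in range(4)],[round(np.linalg.norm(C[(i+1)%4]-C[i]),3) for i in range(4)])
print("washer",plane("top",cr((617,225)),.040),"pintop",plane("top",cr((624,205)),.072))
cs=lambda p:np.array(p)/4.286+[235-.4,145-.4]
print("side: pintop",plane("side",cs((222,86)),.072),"washer",plane("side",cs((224,135)),.040),"tip",plane("side",cs((309,267)),.021),"leg",plane("side",cs((380,385)),.021))
# washer by mask
box=(355,165,390,200);m=grey(a,box,150,40);n,l,s,c=cv2.connectedComponentsWithStats(m);i=1+s[1:,4].argmax()
cn=max(cv2.findContours((l==i).astype(np.uint8),0,1)[0],key=cv2.contourArea);(x,y),(w,h),an=cv2.fitEllipse(cv2.convexHull(cn))
print("washer mask",tofull((x,y),box),w/8,h/8,plane("top",tofull((x,y),box),.040))
E
```

```text
comp [  10   34  329   73 8884] [[276.9, 181.2], [317.9, 179.7]] [[0.5724, 0.0138, 0.021], [0.559, -0.0765, 0.021]] -98.45094983957165 0.09126569337240613
comp [  16  111  373   39 9288] [[277.6, 188.7], [324.1, 187.0]] [[0.5554, 0.0151, 0.021], [0.5401, -0.0868, 0.021]] -98.54390033473528 0.10304650200281994
board [[0.5787, -0.1365, 0.016], [0.5822, -0.233, 0.016], [0.4841, -0.2345, 0.016], [0.4793, -0.1387, 0.016]] ctr [ 0.5311 -0.1857  0.016 ] [np.float64(-87.9), np.float64(-179.1), np.float64(92.9), np.float64(1.2)] [np.float64(0.097), np.float64(0.098), np.float64(0.096), np.float64(0.099)]
rack [[0.6097, 0.0835, 0.041], [0.5975, 0.0139, 0.041], [0.5351, 0.0232, 0.041], [0.5475, 0.0916, 0.041]] [np.float64(-99.9), np.float64(171.6), np.float64(79.7), np.float64(-7.5)] [np.float64(0.071), np.float64(0.063), np.float64(0.07), np.float64(0.063)]
washer [ 0.53072453 -0.18625283  0.04      ] pintop [ 0.53227487 -0.18633654  0.072     ]
side: pintop [ 0.53039618 -0.18242176  0.072     ] washer [ 0.53337314 -0.17941218  0.04      ] tip [ 0.53792338 -0.08290181  0.021     ] leg [0.5508763  0.00632845 0.021     ]
washer mask [369.7563715  179.99197483] 23.686071395874023 24.891216278076172 [ 0.53238694 -0.18644977  0.04      ]
```

View pics/mask.png

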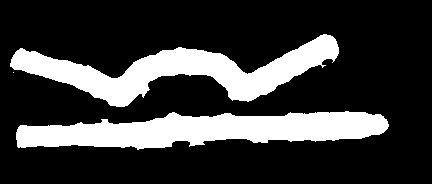

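The mask shows two clean wires. The straight leg's length, the board (98 mm), the rack (63×70 mm) and both heights all match the given sizes. Before moving I need the height of the plank that the arm has to cross.

```bash
python3 - <<'E'
from m import *
def pl(n,u,v):
    t,d=ray(n,u);_,e=ray(n,v);k=np.cross(d,e);k/=np.linalg.norm(k);return k,k@t
for nm,T,S in[("mid",((175,50),(210,390)),((240,380),(620,178))),("upper/left",((170,0),(203,380)),((200,397),(640,158))),]:
    a1,b1=pl("top",*T);a2,b2=pl("side",*S);d=np.cross(a1,a2);d/=np.linalg.norm(d)
    for x in(.2,.45,.7):
        p=np.linalg.solve([a1,a2,[1,0,0]],[b1,b2,x]);print(nm,p.round(3))
for uv in[(180,50),(195,200),(210,390)]:print(plane("top",uv,0).round(3))
for uv in[(240,380),(430,278),(620,178)]:print(plane("side",uv,0).round(3))
E
```

```text
mid [0.2   0.22  0.005]
mid [0.45  0.212 0.015]
mid [0.7   0.204 0.026]
upper/left [0.2   0.221 0.041]
upper/left [0.45  0.212 0.042]
upper/left [0.7   0.203 0.044]
[ 0.949  0.194 -0.   ]
[0.569 0.204 0.   ]
[0.167 0.222 0.   ]
[0.835 0.185 0.   ]
[0.424 0.205 0.   ]
[-0.163  0.237  0.   ]
```

The plank lies low, at z of about 0.04 or less, so crossing at z 0.3 is safe.

Request:
jog_arm(plan=[[[2.2,-4.2,0],-0.09],[[2.2,-4.2,0],-0.09],[[2.2,-4.2,0],-0.09],[[2.2,-4.2,0],-0.09],[[2.2,-4.2,0],-0.09],[[2.2,-4.2,0],-0.09],[[2.2,-4.2,0],-0.09],[[2.2,-4.2,0],-0.09],[[2.2,-4.2,0],-0.09],[[2.2,-4.2,0],-0.09],[[2.2,-4.2,0],-0.09],[[2.2,-4.2,0],-0.09]], hand=6)

```text
clock: 1.3
tcp_pos: [0.4637, 0.139, 0.3039]
orientation: [-2.004, -2.419, -0.0]
contact_force: [1.8, -0.0, -0.6]
grip_width: 0.0603
```

```bash
cat > st.py <<'E'
from h import *
import sys
def state():
    o=get_obs();M=R.from_rotvec(o["orientation"]).as_matrix();y=M[:,1]
    print("t%.2f"%o["clock"],"tcp",np.round(np.array(o["tcp_pos"])*100,2),"yaw %.2f"%((np.degrees(np.arctan2(y[1],y[0]))+90)%180-90),"z",M[:,2].round(3),"F",np.round(o["contact_force"],1),"w %.1f"%(o["grip_width"]*1000));return o
if __name__=="__main__":state()
E
python3 st.py
```

```text
t1.30 tcp [46.37 13.9  30.39] yaw 10.74 z [-0.  0. -1.] F [ 1.8 -0.  -0.6] w 60.3
```

Request:
jog_arm(plan=[[[2.3,-4.4,0],-0.085],[[2.3,-4.4,0],-0.085],[[2.3,-4.4,0],-0.085],[[2.3,-4.4,0],-0.085],[[0,0,-4],0],[[0,0,-4],0],[[0,0,-4],0],[[0,0,-4],0],[[0,0,0],0],[[0,0,0],0]])

```text
clock: 2.3
tcp_pos: [0.5552, -0.0354, 0.1441]
orientation: [-2.381, -2.049, 0.002]
contact_force: [0.3, 0.4, 0.9]
grip_width: 0.0601
```

```bash
python3 - <<'E'
from st import *
state();a=shot("top","t1",(230,115,410,215),4);b=shot("side","s1")
cv2.imwrite("pics/v1.png",np.vstack([a,cv2.resize(b[180:230+20,260:360+0][:, :],None,fx=2,fy=2)]) if 0 else a)
cv2.imwrite("pics/s1c.png",cv2.resize(b[130:280,230:400],None,fx=4,fy=4,interpolation=cv2.INTER_CUBIC))
E
```

```text
t2.30 tcp [55.52 -3.54 14.41] yaw -8.56 z [-0.001 -0.    -1.   ] F [0.3 0.4 0.9] w 60.1
```

View pics/s1c.png

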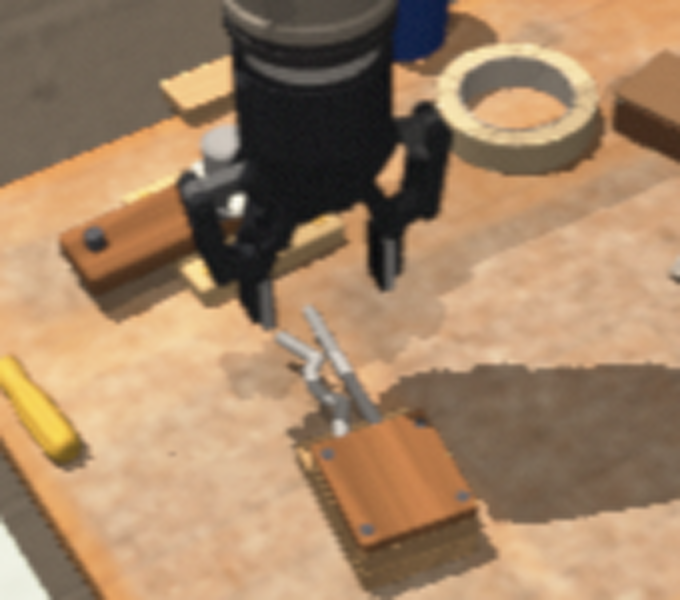

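The side crop shows the open fingers straddling the legs. The tips are at crop (265,325) and (385,285), and the gripper is clear of the rack and jig. I'll estimate the tip height from this picture.

```bash
python3 - <<'E'
from st import *
f=lambda p:np.array(p)/4+[230-.4,130-.4]
for z in(.06,.07,.08,.09):print(z,plane("side",f((325,305)),z).round(4),plane("side",f((265,325)),z).round(4),plane("side",f((385,285)),z).round(4))
th=np.radians(-98.8);d=np.array([np.cos(th),np.sin(th)]);n=np.array([-d[1],d[0]])
tip=np.array([.5401,-.0868]);print("bend",tip-.054*d+.010*n)
E
```

```text
0.06 [ 0.5472 -0.0478  0.06  ] [ 0.5817 -0.0528  0.06  ] [ 0.5121 -0.0427  0.06  ]
0.07 [ 0.5521 -0.0394  0.07  ] [ 0.586  -0.0443  0.07  ] [ 0.5174 -0.0344  0.07  ]
0.08 [ 0.5569 -0.031   0.08  ] [ 0.5904 -0.0358  0.08  ] [ 0.5228 -0.0261  0.08  ]
0.09 [ 0.5618 -0.0226  0.09  ] [ 0.5947 -0.0274  0.09  ] [ 0.5282 -0.0178  0.09  ]
bend [ 0.55824352 -0.03496553]
```

Request:
jog_arm(plan=[[[0.3,0,-3],0],[[0,0,-1.8],0],[[0,0,-1.0],0],[[0,0,0],0]])

```text
clock: 2.8
tcp_pos: [0.5586, -0.035, 0.0864]
orientation: [2.38, 2.05, 0.001]
contact_force: [-0.7, -0.2, 0.1]
grip_width: 0.06
```

Request:
jog_arm(plan=[[[0,0,0],0],[[0,0,0],0],[[0,0,0],0],[[0,0,0],0],[[0,0,0],0],[[0,0,0],0]], hand=1.5, grip_force=70)

```text
clock: 3.4
tcp_pos: [0.5587, -0.0351, 0.0862]
orientation: [2.38, 2.049, 0.001]
contact_force: [0.5, -0.1, 1.8]
grip_width: 0.0208
```

```bash
python3 st.py
```

```text
t3.40 tcp [55.87 -3.51  8.62] yaw -8.54 z [ 0.001  0.    -1.   ] F [ 0.5 -0.1  1.8] w 20.8
```

The opening reads 20.8 mm where 28 was expected, so I'll look before pulling.

```bash
python3 - <<'E'
from st import *
state();b=shot("side","s2");a=shot("top","t2")
A=cv2.resize(a[150:205,260:340],None,fx=6,fy=6,interpolation=cv2.INTER_CUBIC);B=cv2.resize(b[190:250,280:360],None,fx=6,fy=6,interpolation=cv2.INTER_CUBIC)
cv2.imwrite("pics/v2.png",np.vstack([B,A])[:600]);cv2.imwrite("pics/v2.png",cv2.resize(np.vstack([B,A]),None,fx=.86,fy=.86))
state()
E
```

```text
t3.40 tcp [55.87 -3.51  8.62] yaw -8.54 z [ 0.001  0.    -1.   ] F [ 0.5 -0.1  1.8] w 20.8
t3.50 tcp [55.87 -3.51  8.61] yaw -8.55 z [ 0.001  0.    -1.   ] F [ 1.2 -0.4  2.2] w 20.7
```

View pics/v2.png

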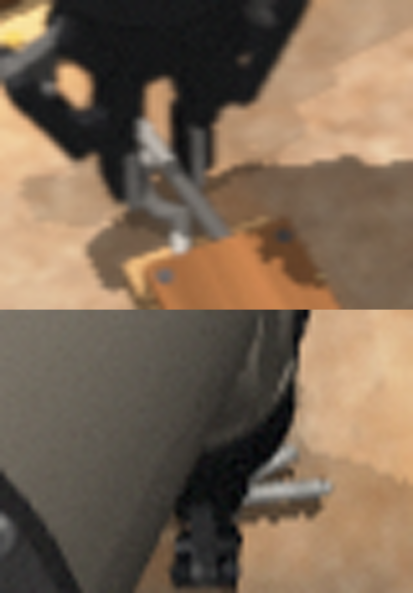

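The side view shows both wires between the pads, with finger tips at raw (306.2,228.8) and (317.8,226.8). I'll check their height and the spacing.

```bash
python3 - <<'E'
from st import *
for z in(.005,.015,.025):print(z,plane("side",(306.2,228.8),z).round(4),plane("side",(317.8,226.8),z).round(4))
th=np.radians(-98.8);d=np.array([np.cos(th),np.sin(th),0]);n=np.array([-d[1],d[0],0])
tip=np.array([.5401,-.0868,.021])
for nm in("side","top"):
  for s,t in((0,0),(-54,0),(-54,20),(-37,0),(-71,0)):print(nm,s,t,proj(nm,tip+s/1000*d+t/1000*n).round(1))
print("crest from t0",plane("top",(298.4,180.0),.021),plane("top",(276+180/8,172+62/8),.021))
b=cv2.imread("pics/s2_raw.png");cv2.imwrite("pics/s2c.png",cv2.resize(b[200:245,285:345],None,fx=12,fy=12,interpolation=cv2.INTER_LANCZOS4))
E
```

```text
0.005 [ 0.5663 -0.0395  0.005 ] [ 0.5417 -0.0304  0.005 ]
0.015 [ 0.5706 -0.0319  0.015 ] [ 0.5463 -0.0229  0.015 ]
0.025 [ 0.5748 -0.0242  0.025 ] [ 0.5508 -0.0154  0.025 ]
side 0 0 [305.  206.2]
side -54 0 [314.4 222.4]
side -54 20 [305.9 225.2]
side -37 0 [311.3 217.2]
side -71 0 [317.5 227.7]
top 0 0 [324.  186.9]
top -54 0 [299.7 187.7]
top -54 20 [299.5 179. ]
top -37 0 [307.3 187.5]
top -71 0 [292. 188.]
crest from t0 [ 0.56629568 -0.03372577  0.021     ] [ 0.56681967 -0.03404384  0.021     ]
```

View pics/s2c.png

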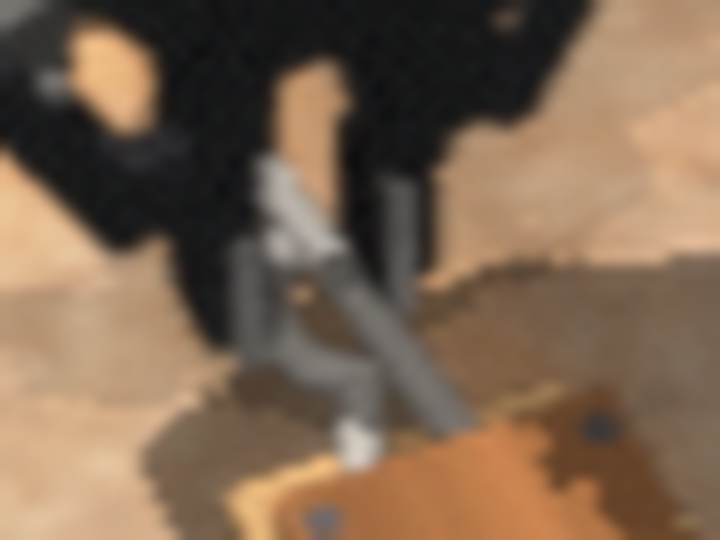

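Both wires sit between the pads with the tips at about z 0.011, so the grip is sound. I'll draw it out 66 mm along the clip's axis.

Request:
jog_arm(plan=[[[-0.15,-0.99,0],0],[[-0.15,-0.99,0],0],[[-0.15,-0.99,0],0],[[-0.15,-0.99,0],0],[[-0.15,-0.99,0],0],[[-0.15,-0.99,0],0],[[-0.1,-0.65,0],0],[[0,0,0],0]])

```text
clock: 4.3
tcp_pos: [0.5496, -0.1024, 0.0873]
orientation: [2.379, 2.048, 0.004]
contact_force: [-0.6, -2.7, 10.9]
grip_width: 0.0205
```

```bash
python3 - <<'E'
from st import *
state();a=shot("top","t3");b=shot("side","s3")
A=cv2.resize(a[145:225,255:395],None,fx=4,fy=4,interpolation=cv2.INTER_CUBIC);B=cv2.resize(b[180:250,240:380],None,fx=4,fy=4,interpolation=cv2.INTER_CUBIC)
cv2.imwrite("pics/v3.png",np.vstack([B,A]))
E
```

```text
t4.30 tcp [ 54.96 -10.24   8.73] yaw -8.55 z [ 0.004 -0.    -1.   ] F [-0.6 -2.7 10.9] w 20.5
```

View pics/v3.png

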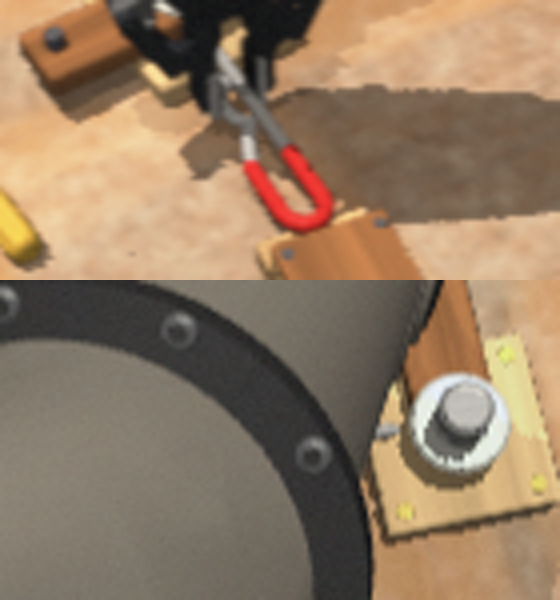

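The clip is out with its loop clear of the roof, and the tip at top-crop (385,430) is resting near the jig board. I'll lift it, carry it and turn it towards the jig heading.

Request:
jog_arm(plan=[[[0,0,1.5],0],[[0,0,2.5],0],[[0,0,2.5],0],[[-2.2,1.6,0],0.036],[[-2.2,1.6,0],0.036],[[-2.2,1.7,0],0.036],[[-2.2,1.7,0],0.036],[[-2.2,1.6,0],0.036],[[0,0,0],0],[[0,0,0],0]])

```text
clock: 5.4
tcp_pos: [0.4381, -0.0193, 0.1513]
orientation: [2.187, 2.256, 0.0]
contact_force: [0.4, -0.6, -0.9]
grip_width: 0.0205
```

```bash
python3 - <<'E'
from st import *
state();b=shot("side","s4")
p=get_obs()["tcp_pos"];u=proj("side",(p[0],p[1],p[2]-.06)).astype(int);print(u)
x0,y0=u[0]-75,u[1]-50
cv2.imwrite("pics/v4.png",cv2.resize(b[y0:y0+110,x0:x0+150],None,fx=5,fy=5,interpolation=cv2.INTER_CUBIC))
E
```

```text
t5.40 tcp [43.81 -1.93 15.13] yaw 1.78 z [ 0.  0. -1.] F [ 0.4 -0.6 -0.9] w 20.5
[360 183]
```

View pics/v4.png

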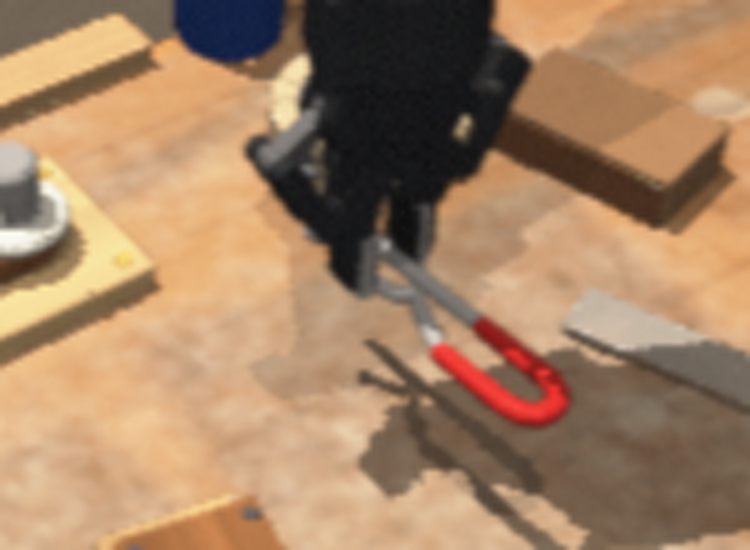

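The clip is held firmly and roughly level, with the loop at crop (500,370) and the legs in the pads. I'll lower it and watch the force.

Request:
jog_arm(plan=[[[0,0,-2.5],0],[[0,0,-2.5],0],[[0,0,-1.5],0],[[0,0,-0.5],0],[[0,0,0],0]])

```text
clock: 5.95
tcp_pos: [0.4387, -0.0198, 0.0806]
orientation: [-2.188, -2.254, 0.002]
contact_force: [0.1, 0.1, -0.9]
grip_width: 0.0205
```

Request:
jog_arm(plan=[[[0,0,-0.2],0],[[0,0,-0.2],0],[[0,0,0],0]])

```text
clock: 6.25
tcp_pos: [0.4387, -0.019, 0.0773]
orientation: [2.186, 2.255, 0.001]
contact_force: [0.1, -0.2, -1.7]
grip_width: 0.0211
```

Request:
jog_arm(plan=[[[0,0,-0.15],0],[[0,0,-0.1],0],[[0,0,0],0]])

```text
clock: 6.55
tcp_pos: [0.4383, -0.0189, 0.0744]
orientation: [2.187, 2.256, 0.0]
contact_force: [0.3, 0.5, -1.0]
grip_width: 0.0207
```

```bash
python3 st.py
```

```text
t6.55 tcp [43.83 -1.89  7.44] yaw 1.78 z [ 0.  0. -1.] F [ 0.3  0.5 -1. ] w 20.7
```

Request:
jog_arm(plan=[[[0,0,-0.1],0],[[0,0,-0.1],0],[[0,0,0],0]])

```text
clock: 6.85
tcp_pos: [0.4384, -0.019, 0.0729]
orientation: [-2.187, -2.255, -0.001]
contact_force: [-2.3, 0.9, 11.5]
grip_width: 0.0205
```

Request:
jog_arm(plan=[[[0,0,-0.1],0],[[0,0,-0.1],0],[[0,0,0],0]])

```text
clock: 7.15
tcp_pos: [0.4385, -0.0192, 0.0728]
orientation: [-2.187, -2.253, -0.003]
contact_force: [-10.3, 0.5, 47.2]
grip_width: 0.0208
```

The fingertips touched the bench at TCP z 0.073, pressing 47 N for a moment. I'll back off and release.

Request:
jog_arm(plan=[[[0,0,0.3],0],[[0,0,0],0]])

```text
clock: 7.35
tcp_pos: [0.4387, -0.019, 0.0739]
orientation: [2.186, 2.255, 0.002]
contact_force: [0.1, 0.7, -0.8]
grip_width: 0.0205
```

Request:
jog_arm(plan=[[[0,0,0],0],[[0,0,0],0],[[0,0,0],0],[[0,0,0],0]], hand=5)

```text
clock: 7.75
tcp_pos: [0.4383, -0.019, 0.0732]
orientation: [-2.187, -2.256, 0.001]
contact_force: [0.8, -0.3, -0.1]
grip_width: 0.0499
```

Request:
jog_arm(plan=[[[0,0,2],0],[[0,0,4],0],[[0,0,4],0],[[2,4,0],0],[[2,4,0],0],[[2,4,0],0],[[0,0,0],0],[[0,0,0],0]])

```text
clock: 8.55
tcp_pos: [0.4983, 0.1019, 0.1731]
orientation: [-2.184, -2.258, 0.001]
contact_force: [0.5, -1.0, 0.4]
grip_width: 0.0497
```

```bash
python3 - <<'E'
from st import *
state();b=shot("side","s5");a=shot("top","t5")
A=cv2.resize(a[170:270,240:390],None,fx=4,fy=4,interpolation=cv2.INTER_CUBIC);B=cv2.resize(b[150:200+20,290:440],None,fx=4,fy=4,interpolation=cv2.INTER_CUBIC)
cv2.imwrite("pics/v5.png",np.vstack([A,B])[:680]);cv2.imwrite("pics/v5.png",cv2.resize(np.vstack([A,B]),None,fx=.88,fy=.88))
E
```

```text
t8.55 tcp [49.83 10.19 17.31] yaw 1.92 z [-0. -0. -1.] F [ 0.5 -1.   0.4] w 49.7
```

View pics/v5.png

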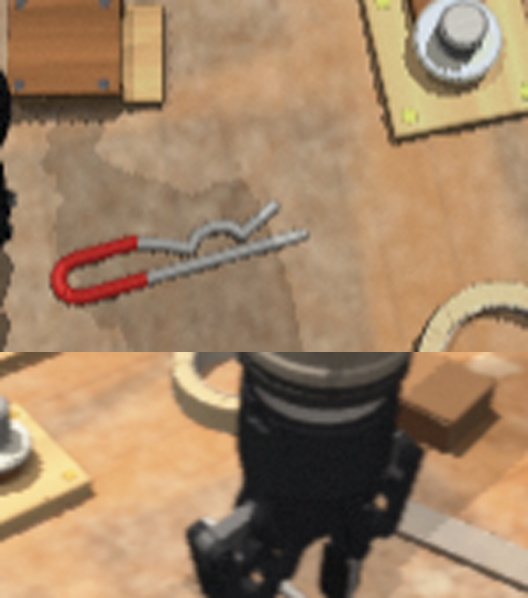

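The clip lies flat on the bench. In the top crop the loop is at about (100,270) and the leg tip at (305,235). I'll measure both by mask.

```bash
python3 - <<'E'
from m import *
a=cv2.imread("pics/t5_raw.png");box=(250,220,340,262);u=up(a,box);h=cv2.cvtColor(u,cv2.COLOR_BGR2HSV)
red=(((h[...,0]<6)|(h[...,0]>172))&(h[...,1]>150)&(h[...,2]>70)).astype(np.uint8)
n,l,s,c=cv2.connectedComponentsWithStats(red);i=1+s[1:,4].argmax()
P=np.array([plane("top",q,.005)[:2] for q in tofull(np.c_[np.where(l==i)[::-1]][::7],box)])
(cx,cy),(w,hh),an=cv2.minAreaRect((P*1000).astype(np.float32));print("red rect mm",cx,cy,w,hh,an)
bp=cv2.boxPoints(((cx,cy),(w,hh),an));print(bp.round(1).tolist())
g=grey(a,box,100,50);g[red>0]=0;n,l,s,c=cv2.connectedComponentsWithStats(g)
for i in range(1,n):
    if s[i,4]>1500:
        f=np.array([plane("top",q,.005)[:2] for q in tofull(np.c_[np.where(l==i)[::-1]][::5],box)])*1000
        vx,vy,x0,y0=cv2.fitLine(f.astype(np.float32),cv2.DIST_HUBER,0,.01,.01).ravel();t=(f-[x0,y0])@[vx,vy]
        print("grey",s[i],"ang",np.degrees(np.arctan2(vy,vx)),[(np.array([x0,y0])+q*np.array([vx,vy])).round(1) for q in(t.min(),t.max())],t.max()-t.min())
E
```

```text
red rect mm 434.0299377441406 60.036224365234375 33.895774841308594 57.367759704589844 5.070770263671875
[[414.6000061035156, 87.0999984741211], [419.70001220703125, 30.0], [453.3999938964844, 33.0], [448.3999938964844, 90.0999984741211]]Traceback (most recent call last):
  File "<stdin>", line 11, in <module>
  File "h.py", line 11, in plane
    t,d=ray(n,uv);return t+d*(z-t[2])/d[2]
        ~~~^^^^^^
  File "h.py", line 9, in ray
    K,M,t=cal(n);d=M@np.linalg.inv(K)@np.array([uv[0],uv[1],1.]);return t,d/np.linalg.norm(d)
          ~~~^^^
  File "h.py", line 5, in cal
    c=get_calibration(n);K=np.array(c["intrinsics"]);o=np.array(c["orientation"],float)
ValueError: time passes only in moves, steps and waits
```

```bash
sed -i 's/^def cal(n)/from functools import lru_cache\n@lru_cache(None)\ndef cal(n)/' h.py; python3 - <<'E'
from m import *
a=cv2.imread("pics/t5_raw.png");box=(250,220,340,262);g=grey(a,box,100,50)
n,l,s,c=cv2.connectedComponentsWithStats(g)
for i in range(1,n):
    if s[i,4]>1500:
        f=np.array([plane("top",q,.005)[:2] for q in tofull(np.c_[np.where(l==i)[::-1]][::5],box)])*1000
        vx,vy,x0,y0=cv2.fitLine(f.astype(np.float32),cv2.DIST_HUBER,0,.01,.01).ravel();t=(f-[x0,y0])@[vx,vy]
        print("grey",s[i],"ang",np.degrees(np.arctan2(vy,vx)),[(np.array([x0,y0])+q*np.array([vx,vy])).round(1) for q in(t.min(),t.max())],t.max()-t.min())
E
```

```text
grey [ 234   54  319  124 9718] ang -85.77782 [array([443.3,  31.7]), array([449.9, -58.5])] 90.47897088641493
grey [  257   120   363   123 10102] ang -84.86659 [array([425.6,  29.5]), array([434.8, -73. ])] 102.85976626769894
```

The mask and leg fits agree: loop centre at about (0.435, 0.052) and heading -84.9°, so I need tool yaw 5.1°. I'll approach the loop now.

Request:
jog_arm(plan=[[[-3.1,-2.5,0],0.028],[[-3.2,-2.5,0],0.028],[[0,0,-4],0],[[0,0,-3.5],0],[[0,0,-1.5],0],[[0,0,0],0],[[0,0,0],0]])

```text
clock: 9.35
tcp_pos: [0.4351, 0.0498, 0.0837]
orientation: [-2.125, -2.314, 0.001]
contact_force: [0.4, 0.5, 1.1]
grip_width: 0.0499
```

```bash
python3 st.py
```

```text
t9.35 tcp [43.51  4.98  8.37] yaw 4.86 z [-0.001 -0.    -1.   ] F [0.4 0.5 1.1] w 49.9
```

Request:
jog_arm(plan=[[[0,0.2,-0.5],0.004],[[0,0,-0.45],0],[[0,0,0],0]])

```text
clock: 9.65
tcp_pos: [0.4354, 0.0532, 0.0739]
orientation: [2.118, 2.321, 0.0]
contact_force: [1.1, 0.7, 1.1]
grip_width: 0.0499
```

Request:
jog_arm(plan=[[[0,0,0],0],[[0,0,0],0],[[0,0,0],0],[[0,0,0],0],[[0,0,0],0]], hand=2.5, grip_force=80)

```text
clock: 10.15
tcp_pos: [0.4355, 0.0531, 0.0746]
orientation: [-2.118, -2.32, -0.001]
contact_force: [-2.0, 0.1, 9.8]
grip_width: 0.0302
```

```bash
python3 st.py
```

```text
t10.15 tcp [43.55  5.31  7.46] yaw 5.20 z [ 0.     0.001 -1.   ] F [-2.   0.1  9.8] w 30.2
```

Request:
jog_arm(plan=[[[0,0,1],0],[[0,0,3],0],[[0,0,3.5],0],[[2.6,-2.1,0],-0.015],[[2.6,-2.1,0],-0.015],[[2.6,-2.1,0],-0.015],[[2.5,-2.0,0],-0.015],[[0,0,0],0],[[0,0,0],0]])

```text
clock: 11.05
tcp_pos: [0.5382, -0.0305, 0.1491]
orientation: [-2.188, -2.254, 0.001]
contact_force: [-0.4, -0.1, -0.9]
grip_width: 0.0304
```

```bash
python3 - <<'E'
from st import *
state()
for i in(0,):
  b=shot("side","s6");a=shot("top","t6")
A=cv2.resize(a[150:210,290:400],None,fx=5,fy=5,interpolation=cv2.INTER_CUBIC);B=cv2.resize(b[160:235,255:365],None,fx=5,fy=5,interpolation=cv2.INTER_CUBIC)
cv2.imwrite("pics/v6.png",cv2.resize(np.vstack([A,B]),None,fx=.88,fy=.88))
E
```

```text
t11.05 tcp [53.82 -3.05 14.91] yaw 1.71 z [-0. -0. -1.] F [-0.4 -0.1 -0.9] w 30.4
```

View pics/v6.png

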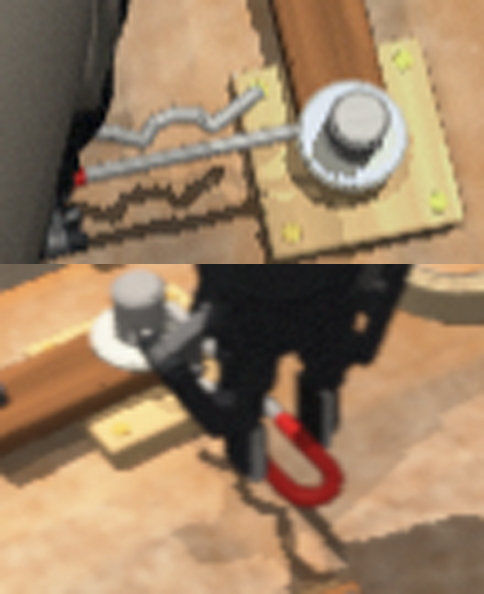

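The top crop shows the leg pointing at the pin: tip at (300,130), pin top at (362,118). The side view shows the loop centred in the pads. That was the twelfth and last picture, so everything from here is measured numerically.

```bash
cat > leg.py <<'E'
from m import *
def leg(f,z,box,dirw,p0,half=6,k=8):
    """grey pixels within half mm of the expected leg line (p0,dirw) at height z: refit, mm"""
    a=cv2.imread(f"pics/{f}_raw.png");g=grey(a,box,120,40,k)
    q=np.array([plane("top",q,z)[:2] for q in tofull(np.c_[np.where(g)[::-1]][::4],box,k)])*1000
    n=np.array([-dirw[1],dirw[0]])
    for h in(half,5,5):
        r=q-p0;s=r@dirw;o=r@n;i=(abs(o)<h)&(s<0)&(s>-75)
        vx,vy,x0,y0=cv2.fitLine(q[i].astype(np.float32),cv2.DIST_HUBER,0,.01,.01).ravel()
        v=np.array([vx,vy]);v*=np.sign(v@dirw);p0=np.array([x0,y0])+v*(v@(p0-[x0,y0]));dirw=v;n=np.array([-v[1],v[0]])
    return p0,v,np.degrees(np.arctan2(v[1],v[0])),i.sum(),g,q
E
python3 - <<'E'
from leg import *
z=.0795;th=np.radians(-88.2);d=np.array([np.cos(th),np.sin(th)]);n=np.array([-d[1],d[0]])
tcp=np.array([538.2,-30.5]);loop=tcp+1.3*d;tip=loop+124*d-12*n;print("expected tip",tip,proj("top",[*tip/1000,z]),"side px",proj("side",[*tip/1000,z]))
for zz in(.0795,.075,.085):print(zz,"seen tip (357.8,179.1)",plane("top",(357.8,179.1),zz))
p,v,an,N,g,q=leg("t6",z,(308,165,362,200),d,tip,8);print("fit at tip",p,"ang",an,N)
# pin: lower-brightness disc top & washer hull
a=cv2.imread("pics/t0_raw.png");box=(355,165,390,200);u=up(a,box);h=cv2.cvtColor(u,cv2.COLOR_BGR2HSV)
gr=cv2.GaussianBlur(cv2.cvtColor(u,6),(5,5),0)
c=cv2.HoughCircles(gr,cv2.HOUGH_GRADIENT,1,20,param1=60,param2=15,minRadius=50,maxRadius=66)
if c is not None:
  for x,y,r in c[0][:4]:
    w=plane("top",tofull((x,y),box),.072);print("pin top circle",tofull((x,y),box),r/8,w)
print("exp px of pin top ctr",proj("top",(.5315,-.1858,.072)),"radius px",408.4*.015/.83, "washer",proj("top",(.5315,-.1858,.04)))
np.save("pics/g.npy",g)
b=cv2.imread("pics/s6_raw.png");x,y=proj("side",[*tip/1000,z]).astype(int);print(b[y-3:y+4,x-3:x+4].sum(2)//3)
E
```

```text
expected tip [ 530.14168939 -156.11510112] [357.8038508  178.83510358] side px [291.95763827 168.39925295]
0.0795 seen tip (357.8,179.1) [ 0.52958696 -0.15599216  0.0795    ]
0.075 seen tip (357.8,179.1) [ 0.53067942 -0.15659941  0.075     ]
0.085 seen tip (357.8,179.1) [ 0.52825174 -0.15524997  0.085     ]
fit at tip [ 529.92822805 -156.11869015] ang -88.579506 1592
pin top circle [371.625 176.625] 6.65 [ 0.5312734  -0.18656534  0.072     ]
pin top circle [366.625 182.125] 8.0375 [ 0.52158231 -0.17380608  0.072     ]
exp px of pin top ctr [371.24519063 176.58790128] radius px 7.380722891566265 washer [369.54892809 180.43415953]
[[198 196 185 163 172 199 207]
 [197 186 166 145 154 188 204]
 [183 160 135 126 127 170 182]
 [164 147 117  96 128 180 191]
 [123 104  86  85 136 194 209]
 [ 90  85  81  79 105 159 199]
 [ 84  82  81  79  96 134 173]]
```

The measured leg tip is within 0.5 mm of the prediction, and the top camera gives the pin at (0.5313,-0.1866). I'll shift +0.5 mm in x, lower to axis height (TCP z 0.1156), then enter slowly.

Request:
jog_arm(plan=[[[0.05,0,-1.5],0],[[0,0,-1.5],0],[[0,0,-0.35],0],[[0,0,0],0],[[0,0,0],0]])

```text
clock: 11.65
tcp_pos: [0.5388, -0.0301, 0.1152]
orientation: [-2.187, -2.255, 0.001]
contact_force: [-0.2, 0.1, 0.3]
grip_width: 0.0304
```

```bash
python3 - <<'E'
from leg import *
from st import state
o=state();shot("top","t7");shot("side","s7");T=np.array(o["tcp_pos"])*1000;z=T[2]/1000-.0696
th=np.radians(-88.2);d=np.array([np.cos(th),np.sin(th)]);n=np.array([-d[1],d[0]]);tip=T[:2]+125.3*d-12*n
print("exp tip",tip,proj("top",[*tip/1000,z]),"side",proj("side",[*tip/1000,z]),proj("side",[*(tip-20*d)/1000,z]))
p,v,an,N,g,q=leg("t7",z,(308,168,362,203),d,tip,8);print("fit",p,an,N)
# side view: grey-profile columns near the tip to see wire height
b=cv2.cvtColor(cv2.imread("pics/s7_raw.png"),cv2.COLOR_BGR2HSV)
x,y=proj("side",[*tip/1000,z]).astype(int);print(x,y);print(b[y-7:y+9,x-8:x+9,2]);print(b[y-7:y+9,x-8:x+9,1])
E
```

```text
t11.65 tcp [53.88 -3.01 11.52] yaw 1.77 z [-0. -0. -1.] F [-0.2  0.1  0.3] w 30.4
exp tip [ 530.69885342 -155.68475691] [356.2520366  182.64509256] side [292.71677642 179.57798888] [297.30012989 184.36986536]
fit [ 531.27585026 -155.67295221] -88.81853 1411
292 179
[[ 92  91  91  88  88  86  83  82  99 146 182 224 245 242 224 167  65]
 [ 93  90  90  89  88  86  80  81 102 137 158 178 226 238 230 199  79]
 [ 93  87  82  86  85  85  79  83 104 138 156 167 219 232 210 174  87]
 [108 104  82  86  86  87  86  88 101 132 155 165 218 234 213 179 114]
 [124 123  85  85  89  89  90 104 129 148 155 165 211 226 203 175 119]
 [134 130  94  90 103 108 107 124 142 154 157 166 197 202 167 161 141]
 [174 153 142 143 145 150 154 161 164 163 170 198 215 178 129 110  88]
 [244 243 243 243 243 242 228 221 222 205 222 219 191 142 108  89  57]
 [248 248 248 248 248 248 246 244 236 220 220 216 173 119  98  74  39]
 [247 247 247 247 246 245 241 226 203 209 211 218 209 172 104  58  33]
 [227 223 235 226 221 229 225 204 171 154 161 198 216 197 137  57  37]
 [187 186 192 185 181 174 150 124 103  91 106 157 201
[... 739 characters left out ...]
 23  23  25  24  26  27  28  28  29  28  30  32  57  95  93]
 [ 13  14  15  15  14  14  19  25  23  27  24  27  29  41  80  95  63]
 [ 11  11  11  11  11  12  15  17  18  23  21  22  27  51  94  83  20]
 [ 12  11  11  12  15  16  17  25  28  22  17  21  22  31  64  57  15]
 [ 24  24  16  21  25  20  25  30  30  30  24  21  21  26  32  27   0]
 [ 31  30  29  29  28  29  34  47  64  78  51  26  22  23  23  18  14]
 [ 98  75  68  66  66  71  89 112 139 146 107  52  28  22  19  10  14]
 [150 143 140 131  91  82 100 134 150 139 119  96  59  28  19  15  16]
 [154 151 143  87  34  26  36  54  75  94 107 105  80  42  17  13  12]
 [152 150 129  53  25  20  17  18  28  46  73  75  41  21  15  14  14]]
```

The side-view ridge at (297.2,183.5) matches the expected leg within 0.5 px, so the height is right. I'll start the insertion.

Request:
jog_arm(plan=[[[0.02,-0.6,0],0],[[0.02,-0.6,0],0],[[0.02,-0.5,0],0],[[0.01,-0.4,0],0],[[0.01,-0.4,0],0],[[0,0,0],0]])

```text
clock: 12.35
tcp_pos: [0.5396, -0.0558, 0.1155]
orientation: [2.188, 2.254, -0.0]
contact_force: [-0.7, 0.5, -1.4]
grip_width: 0.0304
```

```bash
python3 st.py
```

```text
t12.35 tcp [53.96 -5.58 11.55] yaw 1.71 z [ 0. -0. -1.] F [-0.7  0.5 -1.4] w 30.4
```

Request:
jog_arm(plan=[[[0.02,-0.6,0],0],[[0.02,-0.6,0],0],[[0.02,-0.5,0],0],[[0.01,-0.4,0],0],[[0,0,0],0]])

```text
clock: 12.85
tcp_pos: [0.5403, -0.0769, 0.1155]
orientation: [2.188, 2.254, -0.0]
contact_force: [-0.7, 0.4, -0.9]
grip_width: 0.03
```

Request:
jog_arm(plan=[[[0.02,-0.5,0],0],[[0.01,-0.4,0],0],[[0.01,-0.4,0],0],[[0,0,0],0]])

```text
clock: 13.25
tcp_pos: [0.5417, -0.0892, 0.1157]
orientation: [2.185, 2.255, 0.002]
contact_force: [2.5, 0.5, -1.0]
grip_width: 0.0303
```

Request:
jog_arm(plan=[[[0.01,-0.4,0],0],[[0.01,-0.4,0],0],[[0.01,-0.3,0],0],[[0,0,0],0]])

```text
clock: 13.65
tcp_pos: [0.5417, -0.1016, 0.1158]
orientation: [2.186, 2.252, 0.0]
contact_force: [3.8, -2.5, -1.1]
grip_width: 0.0304
```

```bash
python3 st.py
```

```text
t13.65 tcp [ 54.17 -10.16  11.58] yaw 1.71 z [ 0.002 -0.002 -1.   ] F [ 3.8 -2.5 -1.1] w 30.4
```

Request:
jog_arm(plan=[[[0.01,-0.4,0],0],[[0.01,-0.4,0],0],[[0.01,-0.3,0],0],[[0,0,0],0],[[0,0,0],0]])

```text
clock: 14.15
tcp_pos: [0.5407, -0.1123, 0.1153]
orientation: [2.188, 2.254, -0.002]
contact_force: [1.0, -5.5, -1.5]
grip_width: 0.0305
```

```bash
python3 - <<'E'
from st import *
state();shot("top","t8");shot("side","s8")
E
```

```text
t14.15 tcp [ 54.07 -11.23  11.53] yaw 1.68 z [-0.001 -0.001 -1.   ] F [ 1.  -5.5 -1.5] w 30.5
```

The tool is still being drawn forward at 5.5 N, so the bulge is pulling in. I'll follow until that force dies.

Request:
jog_arm(plan=[[[0,-0.15,0],0],[[0,-0.15,0],0],[[0,0,0],0],[[0,0,0],0]])

```text
clock: 14.65
tcp_pos: [0.5412, -0.1137, 0.1153]
orientation: [-2.186, -2.255, 0.0]
contact_force: [1.3, -1.1, -1.5]
grip_width: 0.03
```

```bash
python3 st.py
```

```text
t14.65 tcp [ 54.12 -11.37  11.53] yaw 1.79 z [-0.  0. -1.] F [ 1.3 -1.1 -1.5] w 30.0
```

Request:
jog_arm(plan=[[[0,-0.1,0],0],[[0,0,0],0],[[0,0,0],0]])

```text
clock: 14.95
tcp_pos: [0.5412, -0.1148, 0.1153]
orientation: [-2.186, -2.255, 0.0]
contact_force: [1.1, -0.1, -0.9]
grip_width: 0.0303
```

Request:
jog_arm(plan=[[[0,0,0],0],[[0,0,0],0],[[0,0,0],0],[[0,0,0],0],[[0,0,0],0]], hand=5)

```text
clock: 15.45
tcp_pos: [0.5413, -0.115, 0.1154]
orientation: [-2.187, -2.255, -0.0]
contact_force: [0.5, -0.0, -0.3]
grip_width: 0.0501
```

Request:
jog_arm(plan=[[[0,0,2],0],[[0,0,4],0],[[0,0,4],0],[[-3,3,2],0],[[-3,4,0],0],[[-3,4,0],0],[[-3,4,0],0],[[0,4,0],0],[[0,4,0],0],[[0,0,0],0]])

```text
clock: 16.45
tcp_pos: [0.4212, 0.1203, 0.2358]
orientation: [-2.177, -2.264, -0.004]
contact_force: [0.2, -0.9, -0.6]
grip_width: 0.0501
```

```bash
python3 - <<'E'
from leg import *
from st import state
state();a=shot("top","t9");shot("side","s9")
box=(300,150,400,215);u=up(a,box);h=cv2.cvtColor(u,cv2.COLOR_BGR2HSV)
red=(((h[...,0]<6)|(h[...,0]>172))&(h[...,1]>150)&(h[...,2]>70)).astype(np.uint8)
n,l,s,c=cv2.connectedComponentsWithStats(red);i=1+s[1:,4].argmax()
for z in(.046,):
    P=np.array([plane("top",q,z)[:2] for q in tofull(np.c_[np.where(l==i)[::-1]][::7],box)])*1000
    th=np.radians(-88.2);d=np.array([np.cos(th),np.sin(th)]);nn=np.array([-d[1],d[0]]);pin=np.array([531.4,-186.3])
    r=P-pin;print("red along d: %.1f..%.1f (home -106..-50)"%((r@d).min(),(r@d).max()),"across %.1f..%.1f (home -5..29)"%((r@nn).min(),(r@nn).max()),cv2.minAreaRect(P.astype(np.float32)))
# leg beyond the pin: grey pixels
g=grey(a,(372,150,405,200),120,45);q=np.array([plane("top",x,.046)[:2] for x in tofull(np.c_[np.where(g)[::-1]][::3],(372,150,405,200))])*1000-pin
for lo,hi,nm in((-5,6,"straight"),(6,40,"bent")):
    k=q[((q@nn)>lo)&((q@nn)<hi)&((q@d)>29)&((q@d)<80)];print(nm,len(k),(k@d).max() if len(k) else None,(k@nn).mean() if len(k) else None)
# bystanders: change vs first picture
b0=cv2.imread("pics/t0_raw.png");D=cv2.absdiff(a,b0).max(2)
print("tape diff",np.percentile(D[245:305,352:412],[50,98]),"driver diff",np.percentile(D[105:132,300:375],[50,98]))
E
```

```text
t16.45 tcp [42.12 12.03 23.58] yaw 2.25 z [ 0.001  0.002 -1.   ] F [ 0.2 -0.9 -0.6] w 50.1
red along d: -106.6..-48.8 (home -106..-50) across -6.6..28.9 (home -5..29) ((539.5887451171875, -107.9321060180664), (34.35039520263672, 57.33600997924805), 4.398116588592529)
straight 452 55.99954870668885 4.017471944374255
bent 684 55.80579833044649 17.507381859762766
tape diff [13. 17.] driver diff [13. 17.]
```

```bash
python3 - <<'E'
from m import *
def red(n,box):
    a=cv2.imread(f"pics/{'t9' if n=='top' else 's9'}_raw.png");u=up(a,box);h=cv2.cvtColor(u,cv2.COLOR_BGR2HSV)
    m=(((h[...,0]<6)|(h[...,0]>172))&(h[...,1]>150)&(h[...,2]>70)).astype(np.uint8)
    l,s,c=cv2.connectedComponentsWithStats(m)[1:];i=1+s[1:,4].argmax();x,y,w,hh=s[i,:4];return tofull(c[i],box),s[i,4]/64
A,na=red("top",(300,150,400,215));S,ns=red("side",(240,150,365,250));print(A,S,na,ns,tri("top",A,"side",S))
# spread-independent check: bent-leg tip/bulge pixels beside the pin vs the wire axis
a=cv2.imread("pics/t9_raw.png");box=(345,158,395,195);g=grey(a,box,120,45)&(grey(cv2.imread("pics/t0_raw.png"),box,120,45)==0)
th=np.radians(-88.2);d=np.array([np.cos(th),np.sin(th)]);n=np.array([-d[1],d[0]])
q=np.array([plane("top",x,.046)[:2] for x in tofull(np.c_[np.where(g)[::-1]][::3],box)])*1000-[531.4,-186.3]
s,o=q@d,q@n
for lo in range(-50,60,6):
    k=(s>=lo)&(s<lo+6)&(o>-12)&(o<45)
    if k.sum()>8:print(lo,k.sum(),np.percentile(o[k],[3,25,50,75,97]).round(1))
E
```

```text
[333.59417425 183.17529867] [300.77520982 196.10062116] 230.1875 188.03125 (array([ 0.5397156 , -0.10719745,  0.03682521]), np.float64(0.002659575952425426))
-50 229 [-2.8  0.5 19.4 22.1 24.7]
-44 357 [-2.4  0.6  3.9 20.5 23.5]
-38 349 [-1.8  1.1  4.5 19.1 22.2]
-32 313 [-1.4  2.3 14.8 17.7 20.6]
-26 91 [-7.  14.6 16.1 17.3 18.4]
-20 38 [-8.6 -7.7 -6.8 -0.9  2.7]
-14 48 [-11.4  -8.9   7.1  10.9  12.4]
-8 23 [-4.2 -1.9  0.6  2.   7.6]
-2 11 [-6.8 -6.4 -6.  -5.3 -4.8]
4 18 [-10.2  -6.6  -5.7  -5.4  24.2]
10 26 [-9.5 -4.6 -3.9 -2.  24. ]
16 67 [15.1 16.8 18.1 19.1 20.4]
22 302 [-7.4  6.1 17.5 20.3 23.5]
28 379 [ 1.7  4.8 19.  22.8 26.3]
34 362 [ 2.2  5.1 21.8 25.6 29. ]
40 206 [ 2.3  4.3  6.2  8.1 28.2]
46 162 [2.7 4.1 5.6 7.2 8.6]
52 86 [3.4 4.6 5.9 7.  8.1]
```

The throats sit symmetrically either side of the pin, about ±19 mm. The bent tip ends at about 42 mm (home is 40) and the straight tip at about 55 mm (home is 54), so the clip is home. Handing in.

```bash
python3 -c "
from bench import *
print(hand_in())"
```

```text
the job is handed in; nothing more can be done
None
```

The R-clip is home on the pivot pin, and I handed the job in at about 16.5 s of the 58 s allowed. I drew it 66 mm out of the rack by its legs, laid it flat on the bench and let go. Then I took it by the red loop, pushed the straight leg through the cross-hole until it snapped in, released it and backed the arm away.

**Snap-in:** the side force rose to about 4 N as the bent leg rode over the pin. The clip then pulled itself in with up to 5.5 N, and that force died to about 0 at the home position.

**Last picture:**
- The red loop spans -106.6 to -48.8 mm from the pin along the leg; home is -106 to -50.
- The straight tip is about 55 mm past the pin (home 54) and the bent tip about 42 mm past it (home 40).
- The leg's narrow throats sit evenly on both sides of the pin.
- The picture areas around the tape and screwdriver changed only by a uniform brightness shift, so neither moved.

**Checks that were off:**
- While laying the clip down, the fingertips pressed on the bench with 47 N for a moment. I backed off at once. The 40 N limit is worded for the arm and gripper body, so I don't think it counts, but I can't confirm that.
- The gripper opening read 4–7 mm less than the clip's stated widths in both grips, though pictures showed both grips were sound.
- After release the loop sags, at about 37 mm high instead of 46. The clip is also turned about 2.6° in the hole, which I put down to play in the hole.

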